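# Pin the filter leaves to the light stand

## Robot

A 7-joint arm with a two-finger parallel gripper is mounted at the origin on a cart in front of the work surface, level with it; the furniture and walls round the work are solid. World frame = base frame: x ahead of the robot, y to its left, z up, the work surface at z = 0. Lengths are in m, angles in rad, forces in N, time in s.
With the tool pointing down it reaches from about 0.4 to 0.85 m from the base axis. Payload 4.5 kg.
Tool frame: the origin (TCP) lies midway between the tips of the shut fingers; the grasp point (between the pads) lies behind it (r.grip_point_offset is the z of the grasp point in the tool frame, in m); z points along the fingers, y is the line along which they close (so a half turn about z gives the same grasp; the last joint's range is limited). The gripper opens to 88 mm and grips with 3 to 60 N. Pads are 18 mm wide; open, the fingers measure 123 mm over their backs; the gripper's body (75 mm by 187 mm) begins 45 mm behind the grasp point.
Start: joints at [1.202, 0.689, -0.195, 1.565, 0.157, 0.902, -0.215], TCP at [0.245, -0.575, 0.239] pointing down, gripper open.
Joint ranges: [-3.01, 3.01], [-0.46, 2.08], [-1.47, 1.51], [0.13, 2.56], [-1, 4.14], [0.04, 2.09], [-2.66, 2.66]. Speed limits (rad/s): [2.57, 2.57, 3.14, 3.14, 3.14, 3.14, 3.14].

## Interface

Orientations are given as a unit quaternion [x, y, z, w].
In Python, from plant import r, optics, workorder gives the robot as it stands.
- The arm moves only by the shell command python3 -m creep 'ROWS' [FORCE]. ROWS is JSON, a list of rows, each an object of numbers: "grip": the gripper command: -1 is shut, 1 is fully open, values between are in proportion; "tx", "ty", "tz": the shift along the tool's x, y, z in cm; "spin": the turn about the tool's z in degrees. In form: [{"grip": .., "tx": .., "ty": .., "tz": .., "spin": ..}, ...]. A call has 1 to 8 rows; each row shifts and turns the commanded pose from where the row before left it, along the tool's axes as they then stand; what a row does not reach is not made up. A row lasts 1/12 s, in which the tool goes at most 41.7 mm and 7.16 degrees, less where a joint would pass 70% of its speed; a pose out of reach is approached as far as the arm can. A call with a gripper value outside its range is refused whole. The fingers move at their own pace and stop on an object; FORCE is the grip in N (left out, the last holds). Time passes only in rows, so rows that do not move let the fingers close. It gives the time, the measured TCP pose, the force, the opening and the grip force at its end, in the units of the state.
- r.get_state(): the state, without advancing time (a new reading comes with each control period).
- optics.snapshot(name): name is "scene" or "top" or "wrist"; returns (picture, depth): 400x640x3 uint8, red, green, blue; 400x640 float32, m along the optical axis (not along the pixel's ray), 0 where there is no reading.
- optics.get_calibration(name): a dict with "fx", "fy", "cx", "cy" (pixels), "D" ([k1, k2, p1, p2, k3] as OpenCV has them; the pictures are not rectified), "extrinsics" (4x4, takes a point from world to camera coordinates). Camera axes: x right, y down, z forward; pixel columns grow to the right and rows downward; lengths in m; the calibration is good to about 2 mm. A picture is of the moment at which its call begins: read the wrist's pose just before it. get_calibration takes no time and is no camera call; for the wrist camera it gives the pose at the moment of the call.
- workorder.finish_job(): hands the job in; it is judged then, once.
The state is a dict: "clock": time; "q": joint angles; "qd": joint speeds; "joint_torque": joint torques, N m; "tool_pos": TCP position; "eef_rot": TCP orientation; "contact_force": force on the tool from outside, world axes, zero at the start; "moment": the same for the moment, N m; "opening": opening from 0.0 (shut) to 1.0 (fully open); "finger_force": force on a finger pad.
Only numpy, scipy, OpenCV 4.12 (cv2) and the standard library are available. Lean on these libraries where they do the work, as an engineer would, in place of code of your own. Each camera call takes 0.05 s, during which the arm holds its last target. There are 200 camera calls.

## Task

Lay the amber filter leaf flat and squarely on top of the green one on the light stand with their pivot holes in line. Then take the pivot pin from the wooden rack and pass it down through both leaves into the stand's hidden eccentric bush, feeling for the bore without forcing, until its knob sits down flat on the amber leaf; let go, and leave the bottle, the film can and the lens where they stand.

Things in the scene. Friction and masses are not known exactly. Their poses are not given: they have to be found in the camera images.
- stand: grey cast light box of a filter stand, fixed to the bench on a dark foot plate 196 x 112 x 5 mm; its flat top, 172 x 92 mm, is 40 mm above the bench. Origin on the pivot axis at bench level; +x points to the white light window, centre 62 mm away; the box reaches 131 mm to +x and 41 mm to -x
- bush_face (a point): on the pivot axis, on the flat brass eccentric bush: 37 mm above the bench, 3 mm below the stand's top, in a 24 mm opening under the leaves. Its through bore (11 mm, 1 mm chamfer, 16 mm deep) is 4.5 mm off this axis, clamped where it centres the filters on the light: which way is not known and the leaves cover it. The pin drops in within about 1.3 mm of it, dips a little near it, else stops
- green_leaf: dark metal filter leaf with a round green glass, 126 x 48 x 8 mm, 85 g, loose and flat on the stand over the opening; it slides with the pin. Origin: underside, middle of its through pivot hole (11 mm, 1 mm chamfer); +x along the leaf to the glass (36 mm wide, centre 62 mm away); the plate reaches 102 mm to +x, 24 mm to -x and to either side
- amber_leaf: the same filter leaf with an amber glass, loose, flat on the bench. Origin and axes as for the green leaf; it balances about 34 mm along +x from the hole and is gripped there across its 48 mm width by the fingertips; 70 to 110 g
- pin: steel pivot pin with a knurled brass knob, upright in the rack, foot 8 mm above the bench. Shank 10 mm thick with a 1.2 mm chamfer at the foot, 34 mm long; the knob on top is 26 mm across and 24 mm high (34 to 58 mm above the foot). Origin at the centre of the foot, z up the pin; when home its foot is 22 mm above the bench; 60 to 100 g
- pin_seat (a point): centre of the flat underside of the pin's knob, 34 mm above its foot; it rests on the amber leaf when the pin is home, 56 mm above the bench
- pin_rack: beech block 56 x 76 x 42 mm, fixed to the bench, with three holes in its top; the pin stands in the middle one (12 mm, 36 mm deep), its knob resting on the block. Origin at the centre of the underside; the row of holes runs along y
- bottle: small white and blue dropper bottle with a black cap, 39 x 39 x 80 mm, loose to the left of the big white bottle; leave it. Origin under its centre
- film_can: black film can with a grey lid, 34 x 34 x 50 mm, loose just behind the stand, beside the big white bottle; leave it. Origin under its centre
- loose_lens: black camera lens standing on its end, 57 x 58 x 40 mm, loose just behind the stand, between the film can and the white dish; leave it. Origin under its centre
Not all that is in view belongs to the job. Leave any purple look-alike of the pin alone.

How it is judged:
By the outcome, as a careful person would: the job done as asked, in the order asked, and still so for the second after the job is handed in, with the robot touching nothing.
It also fails if it takes over 72 s, if anything falls off the work surface, if the arm or the gripper's body presses on something with over 40 N, if the wrist force passes 120 N, or if a joint passes its speed limit or range.

## Working session

There is one attempt and no reset: what is moved stays moved. The work goes in short steps, Python scripts to look and compute and a shell command to move; the robot and the scene stay as the last step left them, time stands still between calls to the robot, and variables do not carry over. Pictures are saved under pics/ and viewed, at most 10 in all, crops included, and the job is handed in when it is done.

```bash
ls; mkdir -p pics; cat > h.py <<'E'
import numpy as np, cv2
from plant import r, optics, workorder
def snap(n):
    c=optics.get_calibration(n); p,d=optics.snapshot(n); return p,d,c
def K(c): return np.array([[c['fx'],0,c['cx']],[0,c['fy'],c['cy']],[0,0,1.]])
def toworld(c,uv,z=None,depth=None):
    """pixels -> world, on plane z or at depth"""
    uv=np.atleast_2d(np.float64(uv)); n=cv2.undistortPoints(uv[:,None],K(c),np.array(c['D']))[:,0]
    E=np.array(c['extrinsics']);R,t=E[:3,:3],E[:3,3]
    ray=np.c_[n,np.ones(len(n))]; o=-R.T@t; w=ray@R
    s=(np.asarray(z)-o[2])/w[:,2] if depth is None else np.asarray(depth)
    return o+w*np.reshape(s*np.ones(len(n)),(-1,1))
def topix(c,P):
    E=np.array(c['extrinsics']); return cv2.projectPoints(np.float64(P).reshape(-1,1,3),cv2.Rodrigues(E[:3,:3])[0],E[:3,3],K(c),np.array(c['D']))[0][:,0]
def save(n,p,f=1): cv2.imwrite('pics/'+n,cv2.resize(p[:,:,::-1],None,fx=f,fy=f,interpolation=cv2.INTER_CUBIC))
E
python3 - <<'E'
from h import *
import pickle
D={}
for n in('scene','top'):
    D[n]=snap(n); p=D[n][0]; save(n+'0.png',p)
pickle.dump(D,open('d0.pkl','wb'))
s=r.get_state(); print(s, r.grip_point_offset)
E
```

```text
pics
{'clock': 0.1, 'q': array([ 1.20178766,  0.68987753, -0.19455662,  1.56621348,  0.15735538,
        0.90252682, -0.21508988]), 'qd': array([-0.00067739, -0.00084023, -0.00072828, -0.00427817,  0.00179881,
        0.00124576, -0.00014583]), 'joint_torque': array([-3.22185580e-03, -5.28505790e+01, -1.27134439e+00, -1.53837597e+01,
       -5.25973155e-02,  2.10407357e-03,  3.32382467e-05]), 'tool_pos': array([ 0.24474753, -0.57447812,  0.23801236]), 'eef_rot': array([ 9.79771712e-01,  2.00116793e-01, -2.32423456e-04, -7.79068346e-04]), 'contact_force': array([ 0.48229804, -0.43512768, -0.06584794]), 'moment': array([-0.00940046, -0.02864965, -0.00569373]), 'finger_force': 0.0, 'opening': 0.9941899938116279} -0.0187
```

View pics/scene0.png

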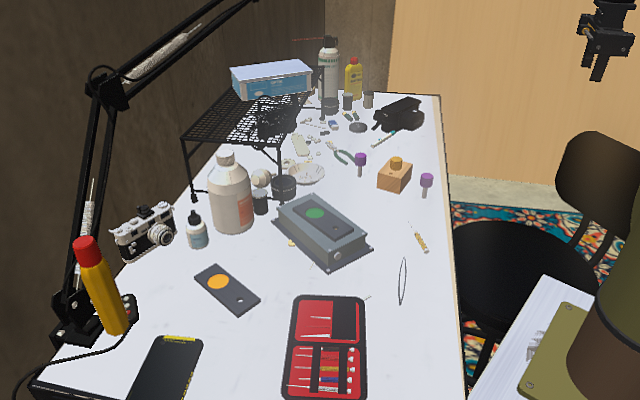

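View pics/top0.png

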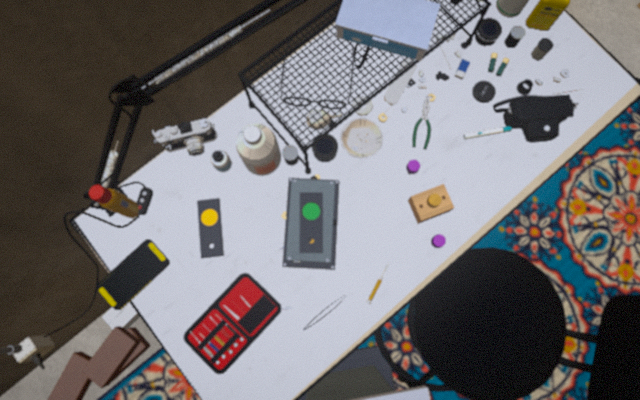

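Scene view: amber leaf at (227,288), stand with green leaf at (318,225), brass-knobbed pin in the rack at (397,165). Top view: amber glass (209,217) and hole (211,246), green glass (311,212) and hole (311,241), pin in rack at (433,200).
Pin candidates (top view): brass knob at (433,200), purple at (413,166) and (438,241). I choose the brass one in the beech rack. Leaf candidates: amber at (209,228), green at (311,222), which is on the stand.

```bash
python3 - <<'E'
from h import *
import pickle
D=pickle.load(open('d0.pkl','rb')); p,d,c=D['top']
hsv=cv2.cvtColor(p,cv2.COLOR_RGB2HSV)
def cen(m,box):
    x0,y0,x1,y1=box; k=np.zeros(m.shape,bool);k[y0:y1,x0:x1]=1; v,u=np.nonzero(m&k); return np.array([u.mean(),v.mean()]),len(u)
H,S,V=hsv[...,0],hsv[...,1],hsv[...,2]
am=cen((H>15)&(H<32)&(S>170)&(V>150),(190,195,230,235)); gr=cen((H>50)&(H<85)&(S>100),(295,195,330,230))
print(am,gr)
dk=((V<100)).astype(np.uint8)
for nm,box,z in(('amber',(190,190,230,265),.008),('green',(293,187,330,258),.048)):
    x0,y0,x1,y1=box;s=p[y0:y1,x0:x1].max(2)
    m=(s<110).astype(np.uint8); 
    cs=max(cv2.findContours(m,0,1)[0],key=cv2.contourArea)+np.array([x0,y0]); R=cv2.minAreaRect(cs); print(nm,R)
    print(toworld(c,cv2.boxPoints(R),z).round(4).tolist())
print('glass',toworld(c,am[0],.008),toworld(c,gr[0],.048))
print('holes',toworld(c,[[211,246]],.008),toworld(c,[[311,241]],.048))
print('pin',toworld(c,[[433,200]],.066))
for u,v in((220,160),(258,145),(291,155),(324,147),(413,166),(438,241)): print((u,v),toworld(c,[[u,v]],depth=d[v,u]).round(3))
a=p[175:275,180:345]; b=p[150:250,395:480]
save('crop0.png',np.hstack([a,b]),3)
E
```

```text
(array([208.78504673, 216.78504673]), 214) (array([310.79310345, 210.78544061]), 261)
amber ((210.0304412841797, 227.9263916015625), (56.85514450073242, 21.017879486083984), 85.91438293457031)
[[0.6156, 0.2534, 0.008], [0.611, 0.2078, 0.008], [0.487, 0.215, 0.008], [0.4914, 0.2595, 0.008]]
green ((310.5, 222.5), (61.0, 23.0), 90.0)
[[0.5864, 0.0318, 0.048], [0.5781, -0.0157, 0.048], [0.4521, 0.0061, 0.048], [0.4601, 0.0523, 0.048]]
glass [[0.57516692 0.23358339 0.008     ]] [[0.54257014 0.01407032 0.048     ]]
holes [[0.5113978  0.23671809 0.008     ]] [[0.48022526 0.02410138 0.048     ]]
pin [[ 0.51814343 -0.23702377  0.066     ]]
(220, 160) [[0.681 0.185 0.059]]
(258, 145) [[0.67  0.094 0.143]]
(291, 155) [[0.668 0.036 0.051]]
(324, 147) [[ 0.677 -0.037  0.041]]
(413, 166) [[ 0.597 -0.213  0.061]]
(438, 241) [[ 0.434 -0.23   0.059]]
```

View pics/crop0.png

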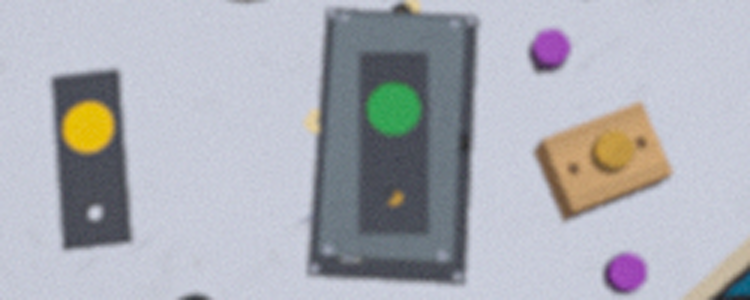

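```bash
cat >> h.py <<'E'
from scipy.spatial.transform import Rotation as Ro
def yaw():
    x=Ro.from_quat(r.get_state()['eef_rot']).as_matrix()[:,0]; return np.degrees(np.arctan2(x[1],x[0]))
def go(P,yw=None):
    """print the spin (deg, done first) and the tool shift (cm) to bring TCP to P"""
    s=r.get_state(); y0=yaw(); yw=y0 if yw is None else yw
    sp=(y0-yw+180)%360-180; a=np.radians(yw); d=(np.array(P)-s['tool_pos'])*100
    print('spin %.2f tx %.2f ty %.2f tz %.2f'%(sp,d[0]*np.cos(a)+d[1]*np.sin(a),d[0]*np.sin(a)-d[1]*np.cos(a),-d[2]),'| yaw %.2f'%y0, s['tool_pos'].round(4),'F',s['contact_force'].round(2),'t',s['clock'])
E
python3 - <<'E'
from h import *
s=r.get_state(); c=optics.get_calibration('wrist'); E=np.array(c['extrinsics'])
R=Ro.from_quat(s['eef_rot']).as_matrix()
o=-E[:3,:3].T@E[:3,3]; print('cam in tool',R.T@(o-s['tool_pos']),'\naxes',(R.T@E[:3,:3].T).round(3)); print(c['fx'],c['cx'],c['cy'])
go((.45,.02,.22),-9)
E
```

```text
cam in tool [ 0.06593141  0.00037918 -0.14644691] 
axes [[-0.    -0.967 -0.257]
 [ 1.    -0.    -0.   ]
 [ 0.    -0.257  0.967]]
280.5708708524422 317.5258277187239 205.12043684571574
spin 32.09 tx 10.97 ty -61.93 tz 1.80 | yaw 23.09 [ 0.2447 -0.5745  0.238 ] F [ 0.48 -0.44 -0.07] t 0.1
```

```bash
python3 -m creep '[{"grip":1,"spin":7},{"spin":7},{"spin":7},{"spin":7},{"spin":4},{"ty":-4,"tx":0.4},{"ty":-4,"tx":0.4},{"ty":-4,"tx":0.5}]' && python3 -m creep '[{"grip":1,"ty":-4,"tx":0.5},{"ty":-4,"tx":0.5},{"ty":-4,"tx":0.5},{"ty":-4,"tx":0.5},{"ty":-4,"tx":0.5},{"ty":-4,"tx":0.5},{"ty":-4,"tx":0.5},{"ty":-4,"tx":0.5}]';  python3 -c "
from h import *
go((.42,.034,.12),-9)"
```

```text
spin 32.09 tx 7.79 ty -62.84 tz 11.80 | yaw 23.09 [ 0.2447 -0.5745  0.238 ] F [ 0.48 -0.44 -0.07] t 0.1$[0]: bad value
```

```bash
python3 -m creep '[{"grip":1,"tx":0,"ty":0,"tz":0,"spin":7},{"grip":1,"tx":0,"ty":0,"tz":0,"spin":7},{"grip":1,"tx":0,"ty":0,"tz":0,"spin":7},{"grip":1,"tx":0,"ty":0,"tz":0,"spin":7},{"grip":1,"tx":0,"ty":0,"tz":0,"spin":4},{"grip":1,"tx":0.4,"ty":-4,"tz":0,"spin":0},{"grip":1,"tx":0.5,"ty":-4,"tz":0,"spin":0},{"grip":1,"tx":0.5,"ty":-4,"tz":0,"spin":0}]' && python3 -m creep '[{"grip":1,"tx":0.5,"ty":-4,"tz":0,"spin":0},{"grip":1,"tx":0.5,"ty":-4,"tz":0,"spin":0},{"grip":1,"tx":0.5,"ty":-4,"tz":0,"spin":0},{"grip":1,"tx":0.5,"ty":-4,"tz":0,"spin":0},{"grip":1,"tx":0.5,"ty":-4,"tz":0,"spin":0},{"grip":1,"tx":0.5,"ty":-4,"tz":0,"spin":0},{"grip":1,"tx":0.5,"ty":-4,"tz":0,"spin":0},{"grip":1,"tx":0.5,"ty":-4,"tz":0,"spin":0}]';  python3 -c "
from h import *
go((.42,.034,.12),-9)"
```

```text
clock: 0.77
tool_pos: [0.2772, -0.4572, 0.2382]
eef_rot: [0.997, -0.079, -0.0, -0.0]
contact_force: [1.9, 1.0, 0.2]
opening: 1.0
finger_force: 0.0
clock: 1.43
tool_pos: [0.3666, -0.1468, 0.2387]
eef_rot: [0.997, -0.078, -0.0, -0.0]
contact_force: [1.5, 0.5, 0.5]
opening: 1.0
finger_force: 0.0
spin 0.06 tx 2.45 ty -18.69 tz 11.87 | yaw -8.94 [ 0.3666 -0.1468  0.2387] F [1.49 0.52 0.46] t 1.4333
```

```bash
python3 -m creep '[{"grip":1,"tx":0.4,"ty":-4,"tz":0.5,"spin":0},{"grip":1,"tx":0.4,"ty":-4,"tz":1,"spin":0},{"grip":1,"tx":0.4,"ty":-4,"tz":1.5,"spin":0},{"grip":1,"tx":0.4,"ty":-4,"tz":2,"spin":0},{"grip":1,"tx":0.4,"ty":-2,"tz":3,"spin":0},{"grip":1,"tx":0.4,"ty":0,"tz":3.5,"spin":0},{"grip":1,"tx":0,"ty":0,"tz":0,"spin":0},{"grip":1,"tx":0,"ty":0,"tz":0,"spin":0}]';  python3 - <<'E'
from h import *
go((.42,.034,.12),-9)
p,d,c=snap('wrist')
import pickle; pickle.dump((p,d,c),open('d1.pkl','wb'))
uv=topix(c,[[.4802,.0241,.048]])[0]; print(uv)
save('wr1.png',p)
u,v=uv.astype(int); a=p[max(v-30,0):v+30,u-40:u+40]; save('wr1c.png',a,8)
E
```

```text
clock: 2.1
tool_pos: [0.4155, 0.0211, 0.1245]
eef_rot: [0.997, -0.078, -0.003, 0.001]
contact_force: [0.2, -0.2, -0.0]
opening: 0.998
finger_force: 0.0
spin 0.08 tx 0.24 ty -1.35 tz 0.45 | yaw -8.92 [0.4155 0.0211 0.1245] F [ 0.18 -0.22 -0.02] t 2.1
[300.35260136 133.89395391]
```

View pics/wr1.png

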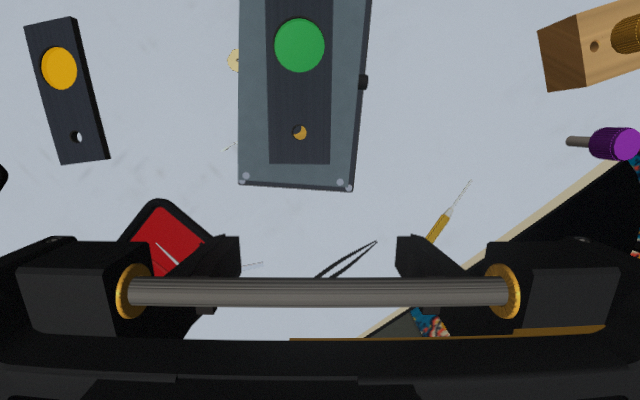

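View pics/wr1c.png

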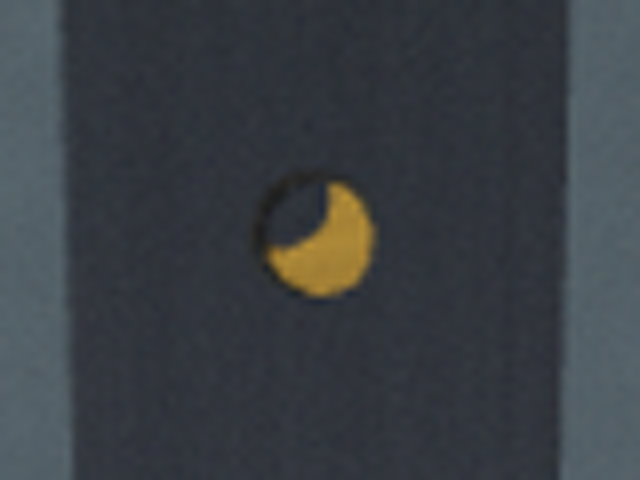

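The wrist view shows the green leaf's hole at (300,133). The crop shows brass on its lower right with the dark bore at upper left, edge passing about (327,183), (312,230), (270,248). Amber leaf: hole (77,137), glass (60,68). So the bore's direction can be measured before the leaves cover it.

```bash
python3 - <<'E'
from h import *
import pickle
from scipy.optimize import least_squares
p,d,c=pickle.load(open('d1.pkl','rb'))
o=np.array([300-40,133-30])
f=lambda q:(np.array(q)+.5)/8-.5+o
arc=toworld(c,f([(327,183),(326,205),(312,230),(295,243),(270,248)]),.0365)[:,:2]
gh=toworld(c,f([(315,233)]),.048)[0]
lb=toworld(c,f([(357,272),(368,260),(375,238),(370,210),(320,297),(345,287),(295,290)]),.0405)[:,:2]
fit=lambda P,R,x0:least_squares(lambda x:np.hypot(*(P-x).T)-R,x0)
print('green hole top',gh)
h=fit(lb,.0055,gh[:2]);print('hole low edge',h.x,h.fun*1e3)
b0=h.x+np.array([.003,.003])
for R in(.0055,.0065):
    b=fit(arc,R,b0);v=b.x-h.x;print('bore',R,b.x,v,np.hypot(*v),np.degrees(np.arctan2(v[1],v[0])),b.fun*1e3)
e=toworld(c,f([(60,60),(72,440),(568,60),(562,440)]),.048)[:,:2]; print('leaf edges yaw',[np.degrees(np.arctan2(*(e[i]-e[i+1])[::-1])) for i in(0,2)], 'mid',((e[:2].mean(0)+e[2:].mean(0))/2))
# green glass
hsv=cv2.cvtColor(p,cv2.COLOR_RGB2HSV)
def el(lo,hi,box,z):
    x0,y0,x1,y1=box;m=cv2.inRange(hsv[y0:y1,x0:x1],lo,hi);k=max(cv2.findContours(m,0,1)[0],key=cv2.contourArea)+np.array([x0,y0]);E=cv2.fitEllipse(k);return toworld(c,[E[0]],z)[0],E
print('gg',el((50,100,40),(85,255,255),(260,0,340,90),.048)); print('ag',el((10,150,100),(32,255,255),(30,40,85,100),.008),'ah',toworld(c,[[77,137]],.008))
# stand top corners by screws & rack pin
print('pin',toworld(c,[[632,38]],depth=d[38,632]), d[38,632])
print('stand near corners (top)',toworld(c,[[238,187],[352,190]],.04))
E
```

```text
green hole top [0.48200442 0.02489533 0.048     ]
hole low edge [0.48154661 0.02512651] [-0.3992716  -0.09203103  0.15858655  0.32262852  0.31162508 -0.00498854
  0.15323781]
bore 0.0055 [0.48670076 0.02912764] [0.00515414 0.00400113] 0.006524894686763608 37.82199072754235 [ 0.04576179  0.01239448 -0.07186942 -0.00410982  0.05780231]
bore 0.0065 [0.48760953 0.02986049] [0.00606292 0.00473398] 0.007692176520359949 37.98304200044252 [-0.15157839  0.06357951  0.09505644  0.07452529 -0.15386402]
leaf edges yaw [np.float64(-9.4716729563326), np.float64(-9.248634027095875)] mid [0.48013631 0.02519213]
gg (array([0.54246992, 0.01458789, 0.048     ]), ((298.80902099609375, 44.86454391479492), (50.18164825439453, 53.88821029663086), 177.61264038085938))
ag (array([0.57444356, 0.23242096, 0.008     ]), ((58.69870376586914, 67.93525695800781), (34.172767639160156, 42.78131103515625), 162.91529846191406)) ah [[0.51260571 0.2358186  0.008     ]]
pin [[ 0.5145146  -0.22753047  0.06049261]] 0.18508618
stand near corners (top) [[ 0.44574397  0.08368236  0.04      ]
 [ 0.42824692 -0.01048162  0.04      ]]
```

```bash
python3 -c "
from h import *
go((.448,.238,.0845),-3)"; python3 -m creep '[{"grip":1,"tx":0,"ty":0,"tz":0,"spin":-6},{"grip":1,"tx":0.4,"ty":-4,"tz":0,"spin":0},{"grip":1,"tx":0.4,"ty":-4,"tz":0,"spin":0},{"grip":1,"tx":0.4,"ty":-4,"tz":1,"spin":0},{"grip":1,"tx":0.4,"ty":-4,"tz":1,"spin":0},{"grip":1,"tx":0.4,"ty":-4,"tz":1,"spin":0},{"grip":1,"tx":0.2,"ty":-1,"tz":0.8,"spin":0},{"grip":1,"tx":0,"ty":0,"tz":0,"spin":0}]'; python3 -m creep '[{"grip":1,"tx":0,"ty":0,"tz":0,"spin":0},{"grip":1,"tx":0,"ty":0,"tz":0,"spin":0}]';  python3 - <<'E'
from h import *
go((.448,.238,.0845),-3)
p,d,c=snap('wrist')
import pickle; pickle.dump((p,d,c),open('d2.pkl','wb'))
uv=topix(c,[[.5126,.2358,.008]])[0]; print(uv)
u,v=uv.astype(int); v0=max(v-100,0); a=p[v0:v+60,u-70:u+70]; print(u-70,v0); save('wr2c.png',a,3.5)
E
```

```text
spin -6.00 tx 2.01 ty -21.87 tz 4.15 | yaw -9.00 [0.4164 0.0206 0.126 ] F [-0.69 -0.45  1.04] t 2.15
clock: 2.82
tool_pos: [0.4509, 0.2341, 0.0894]
eef_rot: [1.0, -0.023, 0.002, -0.002]
contact_force: [0.0, -0.4, 0.8]
opening: 1.001
finger_force: 0.0
clock: 2.98
tool_pos: [0.4504, 0.2275, 0.0894]
eef_rot: [1.0, -0.027, 0.001, 0.0]
contact_force: [0.4, -0.7, -0.5]
opening: 1.001
finger_force: 0.0
spin -0.12 tx -0.30 ty -1.03 tz 0.49 | yaw -3.12 [0.4504 0.2275 0.0894] F [ 0.43 -0.69 -0.49] t 2.9833
[302.53195611 136.82620855]
232 36
```

View pics/wr2c.png

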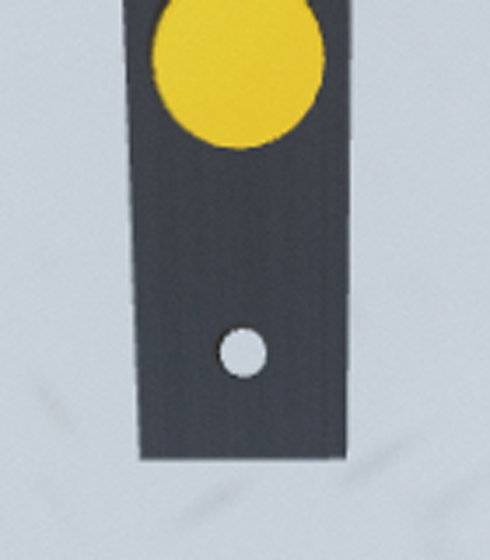

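The crop shows the amber leaf straight on: hole centre at crop (242,352), near edge at row 458, side edges (123,0)-(140,458) and (352,0)-(347,458).

```bash
python3 - <<'E'
from h import *
import pickle
p,d,c=pickle.load(open('d2.pkl','rb'))
f=lambda q:(np.array(q)+.5)/3.5-.5+np.array([232,36])
h=toworld(c,f([(242,352)]),.008)[0];e=toworld(c,f([(123,2),(140,458),(352,2),(347,458)]),.008)
ys=[np.degrees(np.arctan2(*(e[i]-e[i+1])[:2][::-1])) for i in(0,2)]; print(h,ys,e.round(4).tolist())
hsv=cv2.cvtColor(p,cv2.COLOR_RGB2HSV);m=cv2.inRange(hsv,(15,120,100),(35,255,255));k=max(cv2.findContours(m,0,1)[0],key=cv2.contourArea);E=cv2.fitEllipse(k);g=toworld(c,[E[0]],.008)[0]
y=np.degrees(np.arctan2(*(g-h)[:2][::-1]));print('glass',g,np.linalg.norm(g-h),y)
yw=np.mean(ys+[y]);a=np.radians(yw);G=h+.034*np.array([np.cos(a),np.sin(a),0]);G[2]=.03;print('grasp',G,yw);go(G,yw)
E
```

```text
[0.51315001 0.23714883 0.008     ] [np.float64(-3.037053269803892), np.float64(-3.174141561193954)] [[0.5869, 0.2573, 0.008], [0.4906, 0.2625, 0.008], [0.5841, 0.2091, 0.008], [0.4879, 0.2145, 0.008]]
glass [0.57475352 0.23394883 0.008     ] 0.06168657010370128 -2.973563532402099
grasp [0.54710148 0.23533291 0.03      ] -3.0615861211333146
spin -0.08 tx 9.61 ty -1.31 tz 5.92 | yaw -3.15 [0.4504 0.2274 0.0892] F [-0.14  0.06  0.32] t 3.0333
```

```bash
python3 -m creep '[{"grip":1,"tx":3.2,"ty":-0.4,"tz":1,"spin":0},{"grip":1,"tx":3.2,"ty":-0.4,"tz":2,"spin":0},{"grip":1,"tx":3.2,"ty":-0.5,"tz":2,"spin":0},{"grip":1,"tx":0,"ty":0,"tz":1,"spin":0},{"grip":1,"tx":0,"ty":0,"tz":0,"spin":0},{"grip":1,"tx":0,"ty":0,"tz":0,"spin":0},{"grip":1,"tx":0,"ty":0,"tz":0,"spin":0}]'; python3 -c "
from h import *
go((.5471,.2353,.003),-3.06)"
```

```text
clock: 3.62
tool_pos: [0.5452, 0.2372, 0.0285]
eef_rot: [1.0, -0.026, -0.001, 0.0]
contact_force: [0.2, -0.3, 0.2]
opening: 1.003
finger_force: 0.0
spin 0.10 tx 0.20 ty 0.18 tz 2.55 | yaw -2.96 [0.5452 0.2372 0.0285] F [ 0.18 -0.31  0.24] t 3.6167
```

```bash
python3 -m creep '[{"grip":1,"tx":0.2,"ty":0.2,"tz":1,"spin":0},{"grip":1,"tx":0,"ty":0,"tz":1,"spin":0},{"grip":1,"tx":0,"ty":0,"tz":0.3,"spin":0},{"grip":1,"tx":0,"ty":0,"tz":0.2,"spin":0},{"grip":1,"tx":0,"ty":0,"tz":0,"spin":0},{"grip":1,"tx":0,"ty":0,"tz":0,"spin":0},{"grip":1,"tx":0,"ty":0,"tz":0,"spin":0}]'; python3 -c "
from h import *
go((.5471,.2353,.003),-3.06)"
```

```text
clock: 4.2
tool_pos: [0.5484, 0.2362, 0.0027]
eef_rot: [1.0, -0.025, 0.0, -0.0]
contact_force: [-1.0, -0.4, -0.8]
opening: 0.997
finger_force: 0.0
spin 0.15 tx -0.13 ty 0.10 tz -0.03 | yaw -2.91 [0.5484 0.2362 0.0027] F [-1.01 -0.38 -0.8 ] t 4.2
```

Close with a moderate grip.

```bash
Z='x'; python3 -m creep '[{"grip":-1,"tx":-0.1,"ty":0,"tz":0,"spin":0},{"grip":-1,"tx":0,"ty":0,"tz":0,"spin":0},{"grip":-1,"tx":0,"ty":0,"tz":0,"spin":0},{"grip":-1,"tx":0,"ty":0,"tz":0,"spin":0},{"grip":-1,"tx":0,"ty":0,"tz":0,"spin":0},{"grip":-1,"tx":0,"ty":0,"tz":0,"spin":0},{"grip":-1,"tx":0,"ty":0,"tz":0,"spin":0},{"grip":-1,"tx":0,"ty":0,"tz":0,"spin":0}]' 25; python3 -c "
from h import *
go((.5471,.2353,.003),-3.06)"
```

```text
clock: 4.87
tool_pos: [0.5473, 0.2361, 0.0026]
eef_rot: [1.0, -0.025, 0.0, 0.0]
contact_force: [-0.5, 0.8, 0.1]
opening: 0.537
finger_force: 25.0
spin 0.14 tx -0.02 ty 0.08 tz -0.04 | yaw -2.92 [0.5473 0.2361 0.0026] F [-0.45  0.81  0.06] t 4.8667
```

```bash
python3 -m creep '[{"grip":-1,"tx":0,"ty":0,"tz":-1,"spin":0},{"grip":-1,"tx":0,"ty":0,"tz":-2,"spin":0},{"grip":-1,"tx":0,"ty":0,"tz":-3,"spin":0},{"grip":-1,"tx":0,"ty":0,"tz":-3,"spin":0},{"grip":-1,"tx":0,"ty":0,"tz":-1,"spin":3},{"grip":-1,"tx":0,"ty":0,"tz":0,"spin":3.4},{"grip":-1,"tx":0,"ty":0,"tz":0,"spin":0}]';  python3 - <<'E'
from h import *
go((.5153,.0194,.10),-9.36)
s=r.get_state()
p,d,c=snap('wrist'); save('held.png',p)
R=Ro.from_quat(s['eef_rot']).as_matrix()
hsv=cv2.cvtColor(p,cv2.COLOR_RGB2HSV);m=cv2.inRange(hsv,(15,120,100),(35,255,255));m[240:]=0;k=max(cv2.findContours(m,0,1)[0],key=cv2.contourArea);E=cv2.fitEllipse(k);print(E)
zt=s['tool_pos'][2]+.0055
g=toworld(c,[E[0]],zt)[0]; print('glass in tool',R.T@(g-s['tool_pos']))
E
```

```text
clock: 5.45
tool_pos: [0.5479, 0.2365, 0.1043]
eef_rot: [0.997, -0.082, 0.001, -0.001]
contact_force: [-0.6, 1.0, -1.3]
opening: 0.539
finger_force: 25.0
spin -0.04 tx 0.32 ty 21.95 tz 0.43 | yaw -9.40 [0.5479 0.2365 0.1043] F [-0.57  1.03 -1.28] t 5.45
((317.69970703125, 204.8829345703125), (67.19013214111328, 69.13146209716797), 88.49876403808594)
glass in tool [ 0.02876713  0.00014023 -0.00544138]
```

View pics/held.png

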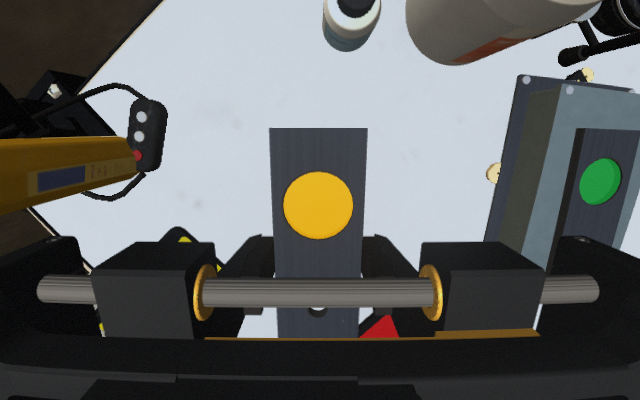

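The leaf is held level and centred, glass at (318,205), hole just peeping at (317,312). Next I carry it over the stand.

```bash
python3 -m creep '[{"grip":-1,"tx":0,"ty":2,"tz":0,"spin":0},{"grip":-1,"tx":0.1,"ty":3.5,"tz":0,"spin":0},{"grip":-1,"tx":0.1,"ty":3.5,"tz":0,"spin":0},{"grip":-1,"tx":0,"ty":3.5,"tz":0,"spin":0},{"grip":-1,"tx":0,"ty":3.5,"tz":0,"spin":0},{"grip":-1,"tx":0,"ty":3,"tz":0,"spin":0},{"grip":-1,"tx":0,"ty":2,"tz":0,"spin":0},{"grip":-1,"tx":0,"ty":1,"tz":0,"spin":0}]'; python3 -m creep '[{"grip":-1,"tx":0,"ty":0,"tz":1,"spin":0},{"grip":-1,"tx":0,"ty":0,"tz":1.5,"spin":0},{"grip":-1,"tx":0,"ty":0,"tz":1,"spin":0},{"grip":-1,"tx":0,"ty":0,"tz":0,"spin":0},{"grip":-1,"tx":0,"ty":0,"tz":0,"spin":0},{"grip":-1,"tx":0,"ty":0,"tz":0,"spin":0}]'; python3 -c "
from h import *
go((.5145,.0194,.0515),-9.36)"
```

```text
clock: 6.17
tool_pos: [0.5123, 0.0146, 0.1023]
eef_rot: [0.997, -0.083, -0.001, 0.001]
contact_force: [0.9, 1.1, -0.3]
opening: 0.536
finger_force: 25.0
clock: 6.67
tool_pos: [0.5138, 0.0198, 0.0675]
eef_rot: [0.997, -0.08, 0.0, -0.0]
contact_force: [1.1, -0.1, -1.1]
opening: 0.539
finger_force: 25.0
spin 0.14 tx 0.07 ty 0.03 tz 1.60 | yaw -9.22 [0.5138 0.0198 0.0675] F [ 1.13 -0.13 -1.11] t 6.6667
```

```bash
python3 -m creep '[{"grip":-1,"tx":0.1,"ty":0,"tz":0.6,"spin":0},{"grip":-1,"tx":0,"ty":0,"tz":0.6,"spin":0},{"grip":-1,"tx":0,"ty":0,"tz":0.2,"spin":0},{"grip":-1,"tx":0,"ty":0,"tz":0,"spin":0},{"grip":-1,"tx":0,"ty":0,"tz":0,"spin":0},{"grip":-1,"tx":0,"ty":0,"tz":0,"spin":0},{"grip":-1,"tx":0,"ty":0,"tz":0,"spin":0}]'; python3 -c "
from h import *
go((.5145,.0194,.0505),-9.36)"
```

```text
clock: 7.25
tool_pos: [0.5148, 0.0185, 0.0538]
eef_rot: [0.997, -0.081, 0.0, 0.0]
contact_force: [0.5, 0.2, -1.2]
opening: 0.535
finger_force: 25.0
spin 0.03 tx -0.04 ty -0.08 tz 0.33 | yaw -9.33 [0.5148 0.0185 0.0538] F [ 0.49  0.21 -1.23] t 7.25
```

```bash
python3 -m creep '[{"grip":-1,"tx":0,"ty":-0.06,"tz":0.1,"spin":0},{"grip":-1,"tx":0,"ty":0,"tz":0.1,"spin":0},{"grip":-1,"tx":0,"ty":0,"tz":0,"spin":0},{"grip":-1,"tx":0,"ty":0,"tz":0,"spin":0}]'; python3 -m creep '[{"grip":-1,"tx":0,"ty":0,"tz":0.1,"spin":0},{"grip":-1,"tx":0,"ty":0,"tz":0,"spin":0},{"grip":-1,"tx":0,"ty":0,"tz":0,"spin":0}]';  python3 -c "
from h import *
go((.5145,.0194,.0505),-9.36)"
```

```text
clock: 7.58
tool_pos: [0.5147, 0.0192, 0.0516]
eef_rot: [0.997, -0.081, -0.0, 0.0]
contact_force: [-0.1, 0.6, -1.5]
opening: 0.541
finger_force: 25.0
clock: 7.83
tool_pos: [0.5148, 0.0191, 0.0506]
eef_rot: [0.997, -0.081, 0.0, 0.0]
contact_force: [0.8, -0.4, -0.9]
opening: 0.539
finger_force: 25.0
spin 0.04 tx -0.03 ty -0.02 tz 0.01 | yaw -9.32 [0.5148 0.0191 0.0506] F [ 0.77 -0.4  -0.92] t 7.8333
```

```bash
python3 -m creep '[{"grip":-1,"tx":0,"ty":0,"tz":0.1,"spin":0},{"grip":-1,"tx":0,"ty":0,"tz":0,"spin":0},{"grip":-1,"tx":0,"ty":0,"tz":0,"spin":0},{"grip":-1,"tx":0,"ty":0,"tz":0,"spin":0}]'
```

```text
clock: 8.17
tool_pos: [0.5148, 0.0191, 0.0505]
eef_rot: [0.997, -0.081, 0.0, -0.0]
contact_force: [-1.5, 0.2, 9.3]
opening: 0.539
finger_force: 25.0
```

```bash
python3 -m creep '[{"grip":0.4,"tx":0,"ty":0,"tz":-0.05,"spin":0},{"grip":0.4,"tx":0,"ty":0,"tz":0,"spin":0},{"grip":0.4,"tx":0,"ty":0,"tz":0,"spin":0},{"grip":0.4,"tx":0,"ty":0,"tz":0,"spin":0},{"grip":0.4,"tx":0,"ty":0,"tz":-1,"spin":0},{"grip":0.4,"tx":0,"ty":0,"tz":-2,"spin":0},{"grip":0.4,"tx":-2,"ty":0,"tz":-3,"spin":0},{"grip":0.4,"tx":-3,"ty":0,"tz":-1.5,"spin":0}]'; python3 -m creep '[{"grip":0.4,"tx":-3,"ty":0,"tz":0,"spin":0},{"grip":0.4,"tx":-2,"ty":0,"tz":0,"spin":0},{"grip":0.4,"tx":0,"ty":0,"tz":0,"spin":0},{"grip":0.4,"tx":0,"ty":0,"tz":0,"spin":0},{"grip":0.4,"tx":0,"ty":0,"tz":0,"spin":0}]'; python3 - <<'E'
from h import *
import pickle
go((.4155,.0345,.125),-9.36)
p,d,c=snap('wrist');pickle.dump((p,d,c),open('d3.pkl','wb'))
u,v=topix(c,[[.4816,.025,.056]])[0].astype(int);print(u,v)
v0=max(v-125,0); save('wr3c.png',p[v0:v+45,u-80:u+80],3.5);print(u-80,v0)
E
```

```text
clock: 8.83
tool_pos: [0.4689, 0.027, 0.1275]
eef_rot: [0.997, -0.082, 0.004, -0.0]
contact_force: [0.4, 0.3, -0.5]
opening: 0.697
finger_force: 0.0
clock: 9.25
tool_pos: [0.4176, 0.0354, 0.1254]
eef_rot: [0.997, -0.081, 0.001, -0.0]
contact_force: [0.7, 0.4, 0.7]
opening: 0.7
finger_force: 0.0
spin 0.04 tx -0.19 ty 0.13 tz 0.04 | yaw -9.32 [0.4176 0.0354 0.1254] F [0.67 0.39 0.74] t 9.25
317 132
237 7
```

View pics/wr3c.png

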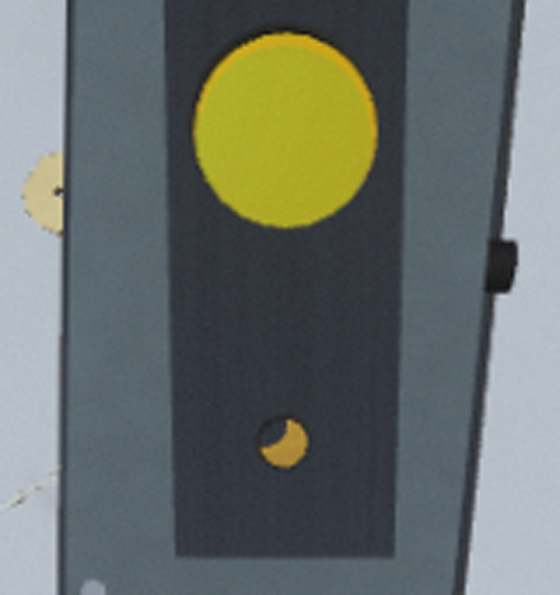

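The leaf lies squarely over the green one; the holes line up at crop (282,441), and brass with the dark bore at upper left still shows through.

```bash
python3 - <<'E'
from h import *
import pickle
from scipy.optimize import least_squares
p,d,c=pickle.load(open('d3.pkl','rb'))
f=lambda q:(np.array(q)+.5)/3.5-.5+np.array([237,7])
print('amber hole',toworld(c,f([(282.5,441)]),.056))
arc=toworld(c,f([(288,419),(287,430),(280,440),(270,446),(260,448)]),.0365)[:,:2]
b=least_squares(lambda x:np.hypot(*(arc-x).T)-.0055,[.486,.029]);print('bore',b.x,b.fun*1e3)
D=pickle.load(open('d0.pkl','rb')); p,d,c=D['top'];hsv=cv2.cvtColor(p,cv2.COLOR_RGB2HSV)
sc=p[180:225,405:458]; print(d[200,433])
# pin from wrist view 1
go((.45,-.2,.16))
E
```

```text
amber hole [[0.48169023 0.02496791 0.056     ]]
bore [0.48633624 0.0285586 ] [ 0.13156158  0.05786107 -0.16523766 -0.11817635  0.24142041]
1.0033237
spin 0.00 tx 7.00 ty 22.70 tz -3.47 | yaw -9.34 [0.4178 0.0354 0.1253] F [-0.14  0.18  0.71] t 9.3
```

```bash
python3 -m creep '[{"grip":0.4,"tx":0.6,"ty":2,"tz":-0.8,"spin":0},{"grip":0.4,"tx":1,"ty":3.5,"tz":-0.7,"spin":0},{"grip":0.4,"tx":1,"ty":3.8,"tz":-0.5,"spin":0},{"grip":0.4,"tx":1,"ty":3.8,"tz":-0.5,"spin":0},{"grip":0.4,"tx":1,"ty":3.8,"tz":0,"spin":0},{"grip":0.4,"tx":1,"ty":3.8,"tz":0,"spin":0},{"grip":0.4,"tx":1,"ty":3.8,"tz":0,"spin":0},{"grip":0.4,"tx":0.8,"ty":2,"tz":0,"spin":0}]'; python3 -m creep '[{"grip":0.4,"tx":0,"ty":0,"tz":0,"spin":0},{"grip":0.4,"tx":0,"ty":0,"tz":0,"spin":0},{"grip":0.4,"tx":0,"ty":0,"tz":0,"spin":0}]'; python3 - <<'E'
from h import *
import pickle
p,d,c=snap('wrist');pickle.dump((p,d,c),open('d4.pkl','wb'))
u,v=topix(c,[[.518,-.235,.066]])[0].astype(int);print(u,v)
hsv=cv2.cvtColor(p,cv2.COLOR_RGB2HSV)
v0=max(v-70,0); save('wr4c.png',p[v0:v+70,u-80:u+80],3.5);print(u-80,v0); go((.518,-.235,.1))
E
```

```text
clock: 9.97
tool_pos: [0.4461, -0.245, 0.1503]
eef_rot: [0.996, -0.085, 0.001, 0.002]
contact_force: [0.4, 0.1, -0.1]
opening: 0.7
finger_force: 0.0
clock: 10.22
tool_pos: [0.4464, -0.2374, 0.1499]
eef_rot: [0.997, -0.081, -0.0, -0.0]
contact_force: [-0.3, 0.8, 0.4]
opening: 0.701
finger_force: 0.0
299 125
219 55
spin 0.00 tx 7.05 ty -1.31 tz 4.99 | yaw -9.21 [ 0.4463 -0.2366  0.1499] F [-0.99  0.43 -0.4 ] t 10.2667
```

View pics/wr4c.png

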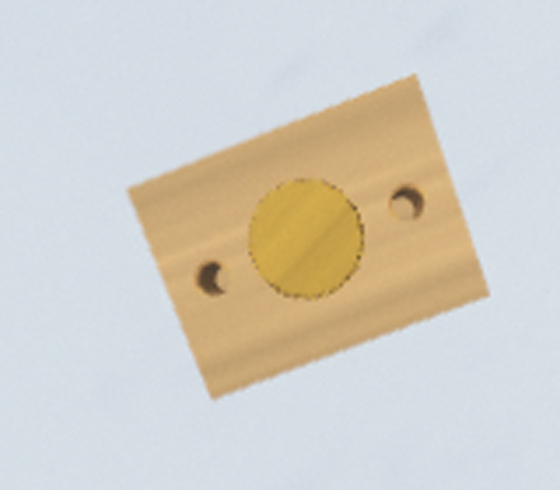

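The knob's disc is at crop (306,238), corners of the rack at (128,188), (416,75), (489,295), (212,399); brass, so it is the real pin.

```bash
python3 - <<'E'
from h import *
import pickle
p,d,c=pickle.load(open('d4.pkl','rb'))
f=lambda q:(np.array(q)+.5)/3.5-.5+np.array([219,55])
k=toworld(c,f([(306,238)]),.066)[0]; print(k,toworld(c,f([(128,188),(416,75),(489,295),(212,399)]),.042).mean(0))
go((k[0],k[1],.08),-9.3)
E
```

```text
[ 0.51927565 -0.24010753  0.066     ] [ 0.51895437 -0.24017514  0.042     ]
spin 0.09 tx 7.26 ty -0.84 tz 6.99 | yaw -9.21 [ 0.4463 -0.2366  0.1499] F [-0.99  0.43 -0.4 ] t 10.2667
```

```bash
python3 -m creep '[{"grip":0.4,"tx":2.4,"ty":-0.3,"tz":1.5,"spin":0},{"grip":0.4,"tx":2.5,"ty":-0.3,"tz":2,"spin":0},{"grip":0.4,"tx":2.3,"ty":-0.2,"tz":2,"spin":0},{"grip":0.4,"tx":0,"ty":0,"tz":1.5,"spin":0},{"grip":0.4,"tx":0,"ty":0,"tz":0,"spin":0},{"grip":0.4,"tx":0,"ty":0,"tz":0,"spin":0},{"grip":0.4,"tx":0,"ty":0,"tz":0,"spin":0},{"grip":0.4,"tx":0,"ty":0,"tz":0,"spin":0}]'; python3 -c "
from h import *
go((.5191,-.2401,.046),-9.3)"
```

```text
clock: 10.93
tool_pos: [0.5183, -0.2418, 0.0812]
eef_rot: [0.997, -0.081, 0.0, 0.0]
contact_force: [-0.1, -0.7, -0.2]
opening: 0.698
finger_force: 0.0
spin -0.01 tx 0.05 ty -0.18 tz 3.52 | yaw -9.31 [ 0.5183 -0.2418  0.0812] F [-0.06 -0.69 -0.2 ] t 10.9333
```

```bash
python3 -m creep '[{"grip":0.4,"tx":0.05,"ty":-0.15,"tz":1,"spin":0},{"grip":0.4,"tx":0,"ty":0,"tz":1.5,"spin":0},{"grip":0.4,"tx":0,"ty":0,"tz":1,"spin":0},{"grip":0.4,"tx":0,"ty":0,"tz":0,"spin":0},{"grip":0.4,"tx":0,"ty":0,"tz":0,"spin":0},{"grip":0.4,"tx":0,"ty":0,"tz":0,"spin":0}]'; python3 -c "
from h import *
go((.5191,-.2401,.046),-9.3)"
```

```text
clock: 11.43
tool_pos: [0.5193, -0.2407, 0.0454]
eef_rot: [0.997, -0.081, 0.0, 0.0]
contact_force: [0.2, 0.6, 0.5]
opening: 0.695
finger_force: 0.0
spin -0.03 tx -0.03 ty -0.05 tz -0.06 | yaw -9.33 [ 0.5193 -0.2407  0.0454] F [0.19 0.65 0.46] t 11.4333
```

```bash
python3 -m creep '[{"grip":-1,"tx":0,"ty":-0.05,"tz":0,"spin":0},{"grip":-1,"tx":0,"ty":0,"tz":0,"spin":0},{"grip":-1,"tx":0,"ty":0,"tz":0,"spin":0},{"grip":-1,"tx":0,"ty":0,"tz":0,"spin":0},{"grip":-1,"tx":0,"ty":0,"tz":0,"spin":0},{"grip":-1,"tx":0,"ty":0,"tz":0,"spin":0},{"grip":-1,"tx":0,"ty":0,"tz":0,"spin":0},{"grip":-1,"tx":0,"ty":0,"tz":0,"spin":0}]' 30; python3 -c "
from h import *
go((.5191,-.2401,.046),-9.3)"
```

```text
clock: 12.1
tool_pos: [0.5194, -0.2401, 0.0452]
eef_rot: [0.997, -0.081, 0.0, 0.0]
contact_force: [0.9, -0.1, 0.7]
opening: 0.278
finger_force: 30.0
spin -0.02 tx -0.03 ty 0.01 tz -0.08 | yaw -9.32 [ 0.5194 -0.2401  0.0452] F [ 0.91 -0.07  0.7 ] t 12.1
```

```bash
python3 -m creep '[{"grip":-1,"tx":0,"ty":0,"tz":-1,"spin":0},{"grip":-1,"tx":0,"ty":0,"tz":-2,"spin":0},{"grip":-1,"tx":0,"ty":0,"tz":-2.5,"spin":0},{"grip":-1,"tx":0,"ty":0,"tz":-2.5,"spin":0},{"grip":-1,"tx":0,"ty":0,"tz":-1.5,"spin":0},{"grip":-1,"tx":0,"ty":0,"tz":0,"spin":0},{"grip":-1,"tx":0,"ty":0,"tz":0,"spin":0}]'; python3 - <<'E'
from h import *
import pickle
s=r.get_state();p,d,c=snap('wrist'); save('held2.png',p[160:340,180:460],2.5)
go((.4817,.0250,.1))
E
```

```text
clock: 12.68
tool_pos: [0.5196, -0.2402, 0.1409]
eef_rot: [0.997, -0.081, 0.001, 0.0]
contact_force: [-1.3, -0.2, -1.7]
opening: 0.273
finger_force: 30.0
spin 0.00 tx -7.96 ty -25.53 tz 3.99 | yaw -9.31 [ 0.5189 -0.2398  0.1399] F [-0.18  0.4  -0.64] t 12.7333
```

View pics/held2.png

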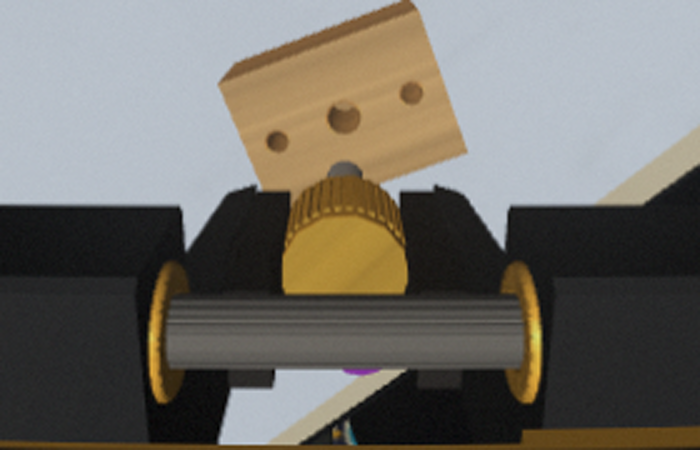

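The pin is held centred and upright, knob at crop (345,240), shank end at (345,170). Next I carry it to above the holes.

```bash
python3 -m creep '[{"grip":-1,"tx":-0.5,"ty":-2,"tz":0,"spin":0},{"grip":-1,"tx":-1,"ty":-3.5,"tz":0,"spin":0},{"grip":-1,"tx":-1.2,"ty":-4,"tz":0,"spin":0},{"grip":-1,"tx":-1.2,"ty":-4,"tz":0,"spin":0},{"grip":-1,"tx":-1.2,"ty":-4,"tz":0,"spin":0},{"grip":-1,"tx":-1.2,"ty":-3.5,"tz":0,"spin":0},{"grip":-1,"tx":-1,"ty":-2.5,"tz":0,"spin":0},{"grip":-1,"tx":-0.6,"ty":-2,"tz":0,"spin":0}]'; python3 -m creep '[{"grip":-1,"tx":0,"ty":0,"tz":1.5,"spin":0},{"grip":-1,"tx":0,"ty":0,"tz":1.5,"spin":0},{"grip":-1,"tx":0,"ty":0,"tz":0,"spin":0},{"grip":-1,"tx":0,"ty":0,"tz":0,"spin":0},{"grip":-1,"tx":0,"ty":0,"tz":0,"spin":0},{"grip":-1,"tx":0,"ty":0,"tz":0,"spin":0},{"grip":-1,"tx":0,"ty":0,"tz":0,"spin":0}]'; python3 -c "
from h import *
go((.4817,.0250,.098))"
```

```text
clock: 13.4
tool_pos: [0.4804, 0.0273, 0.1387]
eef_rot: [0.997, -0.079, -0.002, -0.0]
contact_force: [1.0, -0.1, -0.8]
opening: 0.274
finger_force: 30.0
clock: 13.98
tool_pos: [0.483, 0.0238, 0.1106]
eef_rot: [0.997, -0.082, 0.0, 0.0]
contact_force: [0.4, -1.3, -1.4]
opening: 0.273
finger_force: 30.0
spin 0.00 tx -0.15 ty -0.10 tz 1.26 | yaw -9.36 [0.483  0.0238 0.1106] F [ 0.44 -1.29 -1.45] t 13.9833
```

```bash
python3 -m creep '[{"grip":-1,"tx":-0.15,"ty":-0.1,"tz":0.7,"spin":0},{"grip":-1,"tx":0,"ty":0,"tz":0.6,"spin":0},{"grip":-1,"tx":0,"ty":0,"tz":0,"spin":0},{"grip":-1,"tx":0,"ty":0,"tz":0,"spin":0},{"grip":-1,"tx":0,"ty":0,"tz":0,"spin":0},{"grip":-1,"tx":0,"ty":0,"tz":0,"spin":0}]'; python3 -c "
from h import *
go((.4817,.0250,.09))"
```

```text
clock: 14.48
tool_pos: [0.4815, 0.0253, 0.0971]
eef_rot: [0.997, -0.081, 0.0, 0.0]
contact_force: [0.1, -0.4, -0.0]
opening: 0.272
finger_force: 30.0
spin 0.00 tx 0.03 ty 0.03 tz 0.71 | yaw -9.32 [0.4815 0.0253 0.0971] F [ 0.13 -0.37 -0.  ] t 14.4833
```

```bash
python3 -m creep '[{"grip":-1,"tx":0,"ty":0,"tz":0.25,"spin":0},{"grip":-1,"tx":0,"ty":0,"tz":0.25,"spin":0},{"grip":-1,"tx":0,"ty":0,"tz":0.2,"spin":0},{"grip":-1,"tx":0,"ty":0,"tz":0,"spin":0},{"grip":-1,"tx":0,"ty":0,"tz":0,"spin":0},{"grip":-1,"tx":0,"ty":0,"tz":0,"spin":0}]'
```

```text
clock: 14.98
tool_pos: [0.4813, 0.0253, 0.09]
eef_rot: [0.997, -0.081, -0.0, 0.0]
contact_force: [0.3, -0.1, -1.1]
opening: 0.27
finger_force: 30.0
```

```bash
python3 -m creep '[{"grip":-1,"tx":0,"ty":0,"tz":0.3,"spin":0},{"grip":-1,"tx":0,"ty":0,"tz":0.3,"spin":0},{"grip":-1,"tx":0,"ty":0,"tz":0,"spin":0},{"grip":-1,"tx":0,"ty":0,"tz":0,"spin":0},{"grip":-1,"tx":0,"ty":0,"tz":0,"spin":0}]' && python3 -m creep '[{"grip":-1,"tx":0,"ty":0,"tz":0.3,"spin":0},{"grip":-1,"tx":0,"ty":0,"tz":0.3,"spin":0},{"grip":-1,"tx":0,"ty":0,"tz":0.1,"spin":0},{"grip":-1,"tx":0,"ty":0,"tz":0,"spin":0},{"grip":-1,"tx":0,"ty":0,"tz":0,"spin":0},{"grip":-1,"tx":0,"ty":0,"tz":0,"spin":0}]'
```

```text
clock: 15.4
tool_pos: [0.4814, 0.0254, 0.084]
eef_rot: [0.997, -0.081, -0.0, 0.0]
contact_force: [0.4, -0.2, -1.0]
opening: 0.275
finger_force: 30.0
clock: 15.9
tool_pos: [0.4814, 0.0254, 0.0771]
eef_rot: [0.997, -0.081, 0.0, 0.0]
contact_force: [1.1, 0.3, -1.6]
opening: 0.273
finger_force: 30.0
```

```bash
python3 -m creep '[{"grip":-1,"tx":0.1,"ty":-0.1,"tz":0,"spin":0},{"grip":-1,"tx":0.1,"ty":-0.1,"tz":0,"spin":0},{"grip":-1,"tx":0.1,"ty":-0.1,"tz":0,"spin":0},{"grip":-1,"tx":0.1,"ty":-0.1,"tz":0,"spin":0},{"grip":-1,"tx":0.05,"ty":-0.03,"tz":0,"spin":0},{"grip":-1,"tx":0,"ty":0,"tz":0,"spin":0},{"grip":-1,"tx":0,"ty":0,"tz":0,"spin":0},{"grip":-1,"tx":0,"ty":0,"tz":0,"spin":0}]'; python3 -c "
from h import *
go((.4865,.0289,.0735))"
```

```text
clock: 16.57
tool_pos: [0.4866, 0.029, 0.0771]
eef_rot: [0.997, -0.081, 0.0, -0.0]
contact_force: [-0.7, -0.5, -0.3]
opening: 0.274
finger_force: 30.0
spin 0.00 tx -0.01 ty 0.01 tz 0.36 | yaw -9.31 [0.4866 0.029  0.0771] F [-0.72 -0.53 -0.34] t 16.5667
```

Feel downward in small steps.

```bash
python3 -m creep '[{"grip":-1,"tx":0,"ty":0,"tz":0.1,"spin":0},{"grip":-1,"tx":0,"ty":0,"tz":0.1,"spin":0},{"grip":-1,"tx":0,"ty":0,"tz":0.1,"spin":0},{"grip":-1,"tx":0,"ty":0,"tz":0,"spin":0},{"grip":-1,"tx":0,"ty":0,"tz":0,"spin":0},{"grip":-1,"tx":0,"ty":0,"tz":0,"spin":0}]';python3 -m creep '[{"grip":-1,"tx":0,"ty":0,"tz":0.1,"spin":0},{"grip":-1,"tx":0,"ty":0,"tz":0,"spin":0},{"grip":-1,"tx":0,"ty":0,"tz":0,"spin":0}]'
```

```text
clock: 17.07
tool_pos: [0.4865, 0.0288, 0.074]
eef_rot: [0.997, -0.081, 0.0, 0.0]
contact_force: [-0.9, -0.2, -0.4]
opening: 0.275
finger_force: 30.0
clock: 17.32
tool_pos: [0.4865, 0.0289, 0.0731]
eef_rot: [0.997, -0.081, 0.0, 0.0]
contact_force: [0.3, -0.1, -1.6]
opening: 0.271
finger_force: 30.0
```

```bash
python3 -m creep '[{"grip":-1,"tx":0,"ty":0,"tz":0.1,"spin":0},{"grip":-1,"tx":0,"ty":0,"tz":0.1,"spin":0},{"grip":-1,"tx":0,"ty":0,"tz":0,"spin":0},{"grip":-1,"tx":0,"ty":0,"tz":0,"spin":0}]';python3 -m creep '[{"grip":-1,"tx":0,"ty":0,"tz":0.1,"spin":0},{"grip":-1,"tx":0,"ty":0,"tz":0,"spin":0},{"grip":-1,"tx":0,"ty":0,"tz":0,"spin":0}]'
```

```text
clock: 17.65
tool_pos: [0.4865, 0.0289, 0.071]
eef_rot: [0.997, -0.081, -0.0, 0.0]
contact_force: [0.1, -0.6, -0.3]
opening: 0.271
finger_force: 30.0
clock: 17.9
tool_pos: [0.4865, 0.0289, 0.07]
eef_rot: [0.997, -0.081, 0.0, 0.0]
contact_force: [-0.6, -0.0, -0.1]
opening: 0.272
finger_force: 30.0
```

```bash
python3 -m creep '[{"grip":-1,"tx":0,"ty":0,"tz":0.2,"spin":0},{"grip":-1,"tx":0,"ty":0,"tz":0.2,"spin":0},{"grip":-1,"tx":0,"ty":0,"tz":0.2,"spin":0},{"grip":-1,"tx":0,"ty":0,"tz":0.2,"spin":0},{"grip":-1,"tx":0,"ty":0,"tz":0.1,"spin":0},{"grip":-1,"tx":0,"ty":0,"tz":0,"spin":0},{"grip":-1,"tx":0,"ty":0,"tz":0,"spin":0}]';python3 -m creep '[{"grip":-1,"tx":0,"ty":0,"tz":0.1,"spin":0},{"grip":-1,"tx":0,"ty":0,"tz":0,"spin":0},{"grip":-1,"tx":0,"ty":0,"tz":0,"spin":0}]'; python3 -m creep '[{"grip":-1,"tx":0,"ty":0,"tz":0.1,"spin":0},{"grip":-1,"tx":0,"ty":0,"tz":0,"spin":0},{"grip":-1,"tx":0,"ty":0,"tz":0,"spin":0}]'
```

```text
clock: 18.48
tool_pos: [0.4865, 0.0289, 0.061]
eef_rot: [0.997, -0.081, -0.0, 0.0]
contact_force: [0.0, 0.2, -0.5]
opening: 0.274
finger_force: 30.0
clock: 18.73
tool_pos: [0.4865, 0.0289, 0.0601]
eef_rot: [0.997, -0.081, 0.0, 0.0]
contact_force: [-0.2, -0.0, -1.2]
opening: 0.274
finger_force: 30.0
clock: 18.98
tool_pos: [0.4865, 0.0289, 0.0592]
eef_rot: [0.997, -0.081, 0.0, 0.0]
contact_force: [-0.4, -0.4, 0.5]
opening: 0.276
finger_force: 30.0
```

```bash
python3 -m creep '[{"grip":-1,"tx":0,"ty":0,"tz":0.07,"spin":0},{"grip":-1,"tx":0,"ty":0,"tz":0,"spin":0},{"grip":-1,"tx":0,"ty":0,"tz":0,"spin":0}]'
```

```text
clock: 19.23
tool_pos: [0.4865, 0.0289, 0.0591]
eef_rot: [0.997, -0.081, 0.0, -0.0]
contact_force: [-1.5, 0.7, 10.4]
opening: 0.275
finger_force: 30.0
```

Seated: force rises exactly at home height. Release, back away upwards, check numerically.

```bash
python3 -m creep '[{"grip":0.2,"tx":0,"ty":0,"tz":-0.05,"spin":0},{"grip":0.2,"tx":0,"ty":0,"tz":0,"spin":0},{"grip":0.2,"tx":0,"ty":0,"tz":0,"spin":0},{"grip":0.2,"tx":0,"ty":0,"tz":0,"spin":0},{"grip":0.2,"tx":0,"ty":0,"tz":-1,"spin":0},{"grip":0.2,"tx":0,"ty":0,"tz":-2,"spin":0},{"grip":0.2,"tx":0,"ty":0,"tz":-3,"spin":0},{"grip":0.2,"tx":-2,"ty":0,"tz":-2,"spin":0}]'; python3 -m creep '[{"grip":0.2,"tx":-3,"ty":0,"tz":0,"spin":0},{"grip":0.2,"tx":-3,"ty":0,"tz":0,"spin":0},{"grip":0.2,"tx":0,"ty":0,"tz":0,"spin":0},{"grip":0.2,"tx":0,"ty":0,"tz":0,"spin":0},{"grip":0.2,"tx":0,"ty":0,"tz":0,"spin":0}]'; python3 - <<'E'
from h import *
p,d,c=snap('wrist')
def z(P):
    u,v=topix(c,[P])[0].round().astype(int); w=d[v-1:v+2,u-1:u+2]; return (u,v),toworld(c,[[u,v]],depth=np.median(w))[0].round(4),p[v,u]
for P in((.4865,.0289,.08),(.4965,.0289,.08),(.4785,.0289,.08),(.4865,.0369,.08),(.4865,.0209,.08),(.466,.032,.056),(.52,.023,.056),(.4865,.010,.056),(.46,-.01,.04)): print(*z(P))
hsv=cv2.cvtColor(p,cv2.COLOR_RGB2HSV);m=cv2.inRange(hsv,(20,100,60),(45,255,255));m[:, :270]=0;m[100:]=0;k=max(cv2.findContours(m,0,1)[0],key=cv2.contourArea);E=cv2.fitEllipse(k);g=toworld(c,[E[0]],.056)[0];print('glass',g,E, np.degrees(np.arctan2(g[1]-.0289,g[0]-.4865)),np.hypot(g[0]-.4865,g[1]-.0289))
E
```

```text
clock: 19.9
tool_pos: [0.4712, 0.0317, 0.1412]
eef_rot: [0.997, -0.082, 0.004, -0.0]
contact_force: [0.6, 0.7, -0.2]
opening: 0.601
finger_force: 0.0
clock: 20.32
tool_pos: [0.4089, 0.042, 0.1393]
eef_rot: [0.997, -0.081, 0.001, -0.0]
contact_force: [-0.3, 0.1, 0.1]
opening: 0.601
finger_force: 0.0
(np.int64(318), np.int64(113)) [0.4862 0.0289 0.0805] [176 140  59]
(np.int64(316), np.int64(98)) [0.4963 0.0287 0.0807] [176 138  57]
(np.int64(320), np.int64(124)) [0.4786 0.0287 0.0805] [170 136  58]
(np.int64(307), np.int64(115)) [0.4861 0.0367 0.0804] [180 144  59]
(np.int64(329), np.int64(111)) [0.4863 0.0211 0.0806] [167 131  53]
(np.int64(318), np.int64(141)) [0.4664 0.0321 0.0569] [53 58 66]
(np.int64(318), np.int64(68)) [0.5201 0.0233 0.0562] [54 57 65]
(np.int64(342), np.int64(111)) [0.4861 0.0099 0.0566] [51 52 60]
(np.int64(368), np.int64(140)) [ 0.4599 -0.0101  0.041 ] [ 94 106 113]
glass [0.54583272 0.01494548 0.056     ] ((323.5251770019531, 29.762012481689453), (49.4090461730957, 52.46649169921875), 179.2926788330078) -13.234915723082892 0.06095162640956774
```

The knob top reads 80.5 mm and level, so the pin is home. The amber leaf reads as turned a few degrees, so I check it numerically against the green one.

```bash
python3 - <<'E'
from h import *
p,d,c=snap('wrist')
vv,uu=np.mgrid[0:200,230:410]; uv=np.c_[uu.ravel(),vv.ravel()].astype(float)
W=toworld(c,uv,depth=d[vv,uu].ravel()); V=p[vv,uu].max(2).ravel(); 
bright=V>82
a=np.radians(-9.3);ux=np.array([np.cos(a),np.sin(a)]);uy=np.array([-ux[1],ux[0]])
X=(W[:,:2]-[.4865,.0289])@ux*1e3;Y=(W[:,:2]-[.4865,.0289])@uy*1e3;Z=W[:,2]*1e3
# per x-slice lateral limits of dark leaf above z 52 and of anything 44-52
for x in range(-20,80,10):
    k=abs(X-x)<3; t=k&(Z>53)&(Z<60)&(abs(Y)<40); m=k&(Z>45)&(Z<51)&(abs(Y)<40); s=k&(Z>37)&(Z<44)&(abs(Y)<45)
    f=lambda q:(round(Y[q].min(),1),round(Y[q].max(),1)) if q.any() else None
    print(x,'top',f(t),'mid',m.sum(),f(m&(Y<0)),f(m&(Y>0)),'stand',f(s))
E
```

```text
-20 top (np.float64(-22.5), np.float64(25.7)) mid 0 None None stand (np.float64(-44.9), np.float64(44.8))
-10 top (np.float64(-23.1), np.float64(24.6)) mid 0 None None stand (np.float64(-45.0), np.float64(45.0))
0 top (np.float64(-24.4), np.float64(24.3)) mid 0 None None stand (np.float64(-44.9), np.float64(44.6))
10 top (np.float64(-24.9), np.float64(23.3)) mid 0 None None stand (np.float64(-45.0), np.float64(44.1))
20 top (np.float64(-25.6), np.float64(23.1)) mid 0 None None stand (np.float64(-44.8), np.float64(43.1))
30 top (np.float64(-26.1), np.float64(22.1)) mid 0 None None stand (np.float64(-45.0), np.float64(42.8))
40 top (np.float64(-26.6), np.float64(21.1)) mid 0 None None stand (np.float64(-44.8), np.float64(42.2))
50 top (np.float64(-27.3), np.float64(20.8)) mid 0 None None stand (np.float64(-45.0), np.float64(40.9))
60 top (np.float64(-28.2), np.float64(19.2)) mid 0 None None stand (np.float64(-44.9), np.float64(40.6))
70 top (np.float64(-28.8), np.float64(19.1)) mid 0 None None stand (np.float64(-45.0), np.float64(40.7))
```

The green leaf shows on neither side of the amber one, so the two are square to each other, and the stack lies within about a degree of the stand's left edge. Handing in.

```bash
python3 -c "
from h import *
print(workorder.finish_job(), r.get_state()['clock'])"
```

```text
the job is handed in; nothing more can be done
the job is handed in; nothing more can be done
```

The amber leaf lies flat and square on the green one, and the pin is through both leaves into the bush with its knob down flat on the amber leaf. The gripper is clear, I didn't touch the bottle, film can or lens, and I handed the job in at about 20 s.

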